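# Spray-clean the site radios at shift change

## Task

Slide the grey cleaning board out by its handle from under the stack of three small network units, leaving the units stacked where they are, and set it flat inside the outline painted on the desk beside the spray canister, lying along the outline. Lay every handheld radio on the board (there are two or three), then, with all of them on it, press the canister's nozzle cap fully down briefly and let it spring back up. Last, move all the radios onto the low steel drying rack, each lying on the rack itself and none on top of another; leave the board in its outline and the other things on the desk where they are.

Things in the scene. Friction and masses are not known exactly. Their poses are not given: they have to be found in the camera images.
- board: Grey ribbed board 300 (x) x 130 (y) x 8 thick, 0.3 kg; origin at the centre of its underside, z up. Handle: an upright plate near the -x end, centre x -140, 12 thick (x), 60 wide (y), top 49 above the underside; grip across the 12, fingers along x. Starts flat on the desk, its +x part under the units, handle outside the cradle. Best dragged flat, not lifted; about 12 N drags it.
- cradle: Fixed steel cradle round the stack; origin on the desk at the middle of the stack, z up. Front bar x -80 to -72, 13 to 45 above the desk: the board passes under it, the units are held back. Guide plates at y +-79 to +-85, x -80 to 70, 45 high. Pull the board out along the cradle's -x: its origin starts near x -70 in this frame and the board is clear when that is below -235.
- unit1: Lowest of three light stacked network units (0.14 to 0.28 kg each): grey box 130 (x) x 140 (y) x 32 high, origin at the centre of its underside. Rests on the board and drops 8 to the desk as the board leaves; tilting 3.5 degrees meanwhile is normal.
- unit2: Middle unit, black box 126 x 136 x 30 high on unit1; origin at the centre of its underside.
- unit3: Top unit, white box 112 x 122 x 28 high on unit2; origin at the centre of its underside.
- station: Fixed. Origin on the desk at the centre of a black outline 316 (x) x 148 (y) painted to fit the board; the board goes with its origin here and its x along this x (handle naturally at -x). Spray canister, 66 diameter, 216 high with its cap, stands at y -135, a clamp post behind it at y -174. Radios laid across the board should point their antennas to +y, away from the canister.
- cap_top (a point): Centre of the top of the canister's nozzle cap, a white cylinder 36 diameter, 26 high, top 216 above the desk when up; pressed straight down. A short spout points to the board.
- cap (a joint): Nozzle cap travel in m: 0 up, 0.008 fully down. Springs back; about 1.4 N starts it, 5 N holds it fully down; it counts as pressed beyond 0.006.
- rack: Fixed low steel drying rack, a flat slatted platform 120 (x) x 260 (y), top surface 15 above the desk; origin at desk level under its centre, z up. Radios fit side by side across it (long axis along the rack's x, some 80 apart along y).
- radio1: Handheld radio 1 (None if absent), 0.22 kg: black body 115 long (x) x 50 wide (y) x 32 thick (z), screen and keys on the +z face, stub antenna 14 diameter reaching 50 beyond the body at the +x end (at y -13). Origin at the centre of the body, 16 above what it lies on. Starts lying flat on the desk, keys up.
- radio2: Handheld radio 2 (None if absent), 0.22 kg: black body 115 long (x) x 50 wide (y) x 32 thick (z), screen and keys on the +z face, stub antenna 14 diameter reaching 50 beyond the body at the +x end (at y -13). Origin at the centre of the body, 16 above what it lies on. Starts lying flat on the desk, keys up.
- radio3: Handheld radio 3 (None if absent), 0.22 kg: black body 115 long (x) x 50 wide (y) x 32 thick (z), screen and keys on the +z face, stub antenna 14 diameter reaching 50 beyond the body at the +x end (at y -13). Origin at the centre of the body, 16 above what it lies on. Starts lying flat on the desk, keys up.
- meter: Bystander: yellow multimeter 140 (x) x 68 x 34 high, origin at the centre of its underside.
- mug: Bystander: white mug, 80 diameter, 90 high, handle at +y, origin at the centre of its underside.
- stapler: Bystander: stapler 130 (x) x 34 x 39 high, origin at the centre of its underside.
- tape: Bystander: roll of tape lying flat, 90 diameter, 25 high, origin at the centre of its underside.
Mind the look-alikes: they are no part of the job. What is shaped like the unit1 but orange or turquoise is not meant.

How it is judged:
By the outcome, as a careful person would: the job done as asked, in the order asked, and still so for the second after the job is handed in, with the robot touching nothing.
Of radio1, radio2, radio3 only 2 to 3 are there at a start; the rules pass over those that are not, and their reading is None.
At some moment in a run one of radio1, radio2, radio3 may be knocked a few centimetres aside while the robot is not near it.
Once in a run the grip may slacken for a moment while it holds something.
It also fails if it takes over 210 s, if anything falls off the work surface, if the arm or the gripper's body presses on something with over 40 N, if the wrist force passes 120 N, or if a joint passes its speed limit or range.

## Robot

A 6-joint arm with a two-finger parallel gripper is mounted at the origin on the work surface. World frame = base frame: x ahead of the robot, y to its left, z up, the work surface at z = 0. Lengths are in mm, angles in rad, forces in N, time in s.
With the tool pointing down it reaches from about 325 to 925 mm from the base axis. Payload 3.1 kg.
Tool frame: the origin (TCP) lies on the mounting face of the last link; the fingertips stand 173 mm ahead of it and the grasp point (between the pads) lies 155 mm ahead of it (env.tips_ahead is the z of the fingertips in the tool frame, in mm); z points along the fingers, y is the direction in which the jaws open and shut (so a half turn about z gives the same grasp; the last joint's range is limited). The gripper opens to 85 mm and grips with 20 to 120 N. Pads are 22 mm wide; open, the fingers measure 114 mm over their backs; the gripper's body (76 mm by 85 mm) begins 54 mm behind the grasp point. The pads swing forward as they close: fully open they stand 13 mm farther back than shut.
Start: joints at [1.087, 0.217, 1.613, -0, 1.311, -0.112], TCP at [227.041, 582.317, 404.7] pointing down, gripper open.
Joint ranges: [-2.75, 2.75], [-0.78, 2.1], [0.31, 2.55], [-1.13, 4.27], [0.13, 2.63], [-2.58, 2.58]. Speed limits (rad/s): [2.79, 2.79, 3.14, 3.14, 3.14, 3.14].

## Interface

Orientations are given as [roll, pitch, yaw] about the fixed x, y, z axes, in that order (R = Rz(yaw) Ry(pitch) Rx(roll)).
In Python, from station import env gives the robot as it stands.
- The arm moves only by the shell command python3 -m inch 'ROWS' [FORCE]. ROWS is JSON, a list of rows, each a list of 5 numbers: the closure, from 0 (fully open) to 1 (shut), then the shift along the tool's x, y, z in cm, then the turn about the tool's z in rad. In form: [[gripper, dx, dy, dz, roll], ...]. A call has 1 to 20 rows; each row shifts and turns the commanded pose from where the row before left it, along the tool's axes as they then stand; what a row does not reach is not made up. A row lasts 1/10 s, in which the tool goes at most 50 mm and 8.59 degrees, less where a joint would pass 70% of its speed; a pose out of reach is approached as far as the arm can. A call is refused whole if a number of a shift passes 5 or a number of a turn 0.15, either way. A call with a gripper value outside its range is refused whole. The fingers move at their own pace and stop on an object; FORCE is the grip in N (left out, the last holds). Time passes only in rows, so rows that do not move let the fingers close. It gives the time, the measured TCP pose, the force and the opening at its end, in the units of the state.
- env.state(): the state, without advancing time (a new reading comes with each control period).
- env.get_image(name): name is "side" or "top"; returns (picture, depth): 420x560x3 uint8, blue, green, red; 420x560 float32, mm along the optical axis (not along the pixel's ray), 0 where there is no reading.
- env.calibration(name): a dict with "K" (3x3 intrinsics, pixels), "camera_from_world" (4x4, takes a point from world to camera coordinates). Camera axes: x right, y up, looking along -z (the intrinsics and any distortion apply to the point x, -y, -z); pixel columns grow to the right and rows downward; lengths in mm; the calibration is good to about 2 mm. A picture is of the moment at which its call begins. calibration takes no time and is no camera call.
- env.hand_in(): hands the job in, once; it reports no verdict.
The state is a dict: "t": time; "q": joint angles; "dq": joint speeds; "tau": joint torques, N m; "eef_pos": TCP position; "tcp_rot": TCP orientation; "contact_force": force on the tool from outside, world axes, zero at the start; "wrist_torque": the same for the moment, N m; "finger_gap": finger opening in mm.
Only numpy, scipy, OpenCV 4.12 (cv2) and the standard library are available. Lean on these libraries where they do the work, as an engineer would, in place of code of your own. Each camera call takes 0.05 s, during which the arm holds its last target. There are 200 camera calls.

## Working session

There is one attempt and no reset: what is moved stays moved. The work goes in short steps, Python scripts to look and compute and a shell command to move; the robot and the scene stay as the last step left them, time stands still between calls to the robot, and variables do not carry over. Pictures are saved under pics/ and viewed, about 12 in all and at most 16, crops included, and the job is handed in when it is done.

```bash
ls; mkdir -p pics; cat > h.py <<'E'
import numpy as np, cv2
from station import env
def snap(n,f=None):
    im,d=env.get_image(n)
    if f: cv2.imwrite('pics/'+f,im)
    return im,d
def pts(n,d):
    c=env.calibration(n);K=np.array(c['K']);T=np.linalg.inv(np.array(c['camera_from_world']))
    v,u=np.mgrid[:d.shape[0],:d.shape[1]]
    x=(u-K[0,2])/K[0,0]*d;y=(v-K[1,2])/K[1,1]*d
    P=np.stack([x,-y,-d,np.ones_like(d)],-1)@T.T
    P=P[...,:3];P[d<=0]=np.nan
    return P
def ray(n,u,v,z):
    c=env.calibration(n);K=np.array(c['K']);T=np.linalg.inv(np.array(c['camera_from_world']))
    r=T[:3,:3]@np.array([(u-K[0,2])/K[0,0],-(v-K[1,2])/K[1,1],-1]);o=T[:3,3]
    return o+r*(z-o[2])/r[2]
def st():
    s=env.state();print({k:np.round(s[k],3).tolist() for k in ('t','q','eef_pos','tcp_rot','contact_force','finger_gap')})
E
python3 - <<'E'
from h import *
st()
for n in('top','side'):
    im,d=snap(n,n+'0.png');np.savez('pics/%s0.npz'%n,im=im,d=d)
    c=env.calibration(n);print(n,{k:np.round(v,2).tolist() if not isinstance(v,str) else v for k,v in c.items()})
E
```

```text
pics
{'t': 0.0, 'q': [1.087, 0.218, 1.615, 0.0, 1.311, -0.112], 'eef_pos': [226.838, 581.94, 403.346], 'tcp_rot': [-3.139, -0.0, 2.77], 'contact_force': [0.068, -0.689, 0.194], 'finger_gap': 85.137}
top {'K': [[458.35, 0.0, 280.38], [0.0, 458.35, 208.35], [0.0, 0.0, 1.0]], 'camera_from_world': [[-0.03, -1.0, -0.02, 100.74], [1.0, -0.03, 0.05, -459.69], [-0.05, -0.02, 1.0, -1240.22], [0.0, 0.0, 0.0, 1.0]]}
side {'K': [[529.3, 0.0, 275.55], [0.0, 529.3, 209.04], [0.0, 0.0, 1.0]], 'camera_from_world': [[-0.98, -0.2, -0.02, 465.25], [0.1, -0.62, 0.78, -118.13], [-0.17, 0.76, 0.63, -1572.42], [0.0, 0.0, 0.0, 1.0]]}
```

View pics/top0.png

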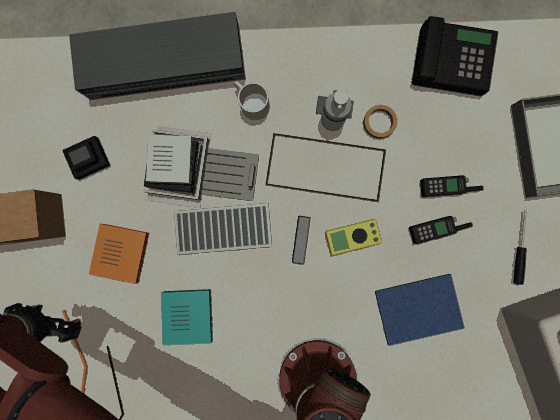

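View pics/side0.png

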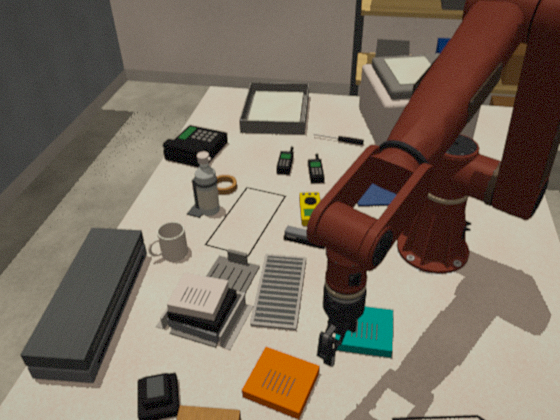

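Top view: the stack is at (172,160) and the board sticks out to the right with its handle near (250,175). The outline is at (326,167), the canister cap at (342,98) and the rack at (223,230). The only two things with an antenna are at (445,187) and (437,230), so there are two radios. The orange (118,253) and turquoise (187,317) boxes are look-alikes, as are the phone and the small dark thing at (86,157). I'll enlarge the radios and the board, and measure.

```bash
cat > m.py <<'E'
from h import *
def rect(mask,n,z,minA=30):
    cs,_=cv2.findContours(mask.astype(np.uint8),cv2.RETR_EXTERNAL,cv2.CHAIN_APPROX_NONE)
    out=[]
    for c in cs:
        if cv2.contourArea(c)<minA: continue
        w=np.array([ray(n,*p[0],z)[:2] for p in c],np.float32)
        (cx,cy),(a,b),t=cv2.minAreaRect(w); 
        if a<b: a,b,t=b,a,t+90
        out.append((round(cx,1),round(cy,1),round(a),round(b),round((t+90)%180-90,1),c.mean((0,1)).round().tolist()))
    return out
E
python3 - <<'E'
from m import *
z=np.load('pics/top0.npz');im,d=z['im'],z['d']
P=pts('top',d);Z=P[...,2]
print('desk z',np.nanmedian(Z[200:215,300:380]))
g=im.max(2)
def win(m,u0,v0,u1,v1):
    o=np.zeros_like(m);o[v0:v1,u0:u1]=m[v0:v1,u0:u1];return o
print('outline',rect(win(g<70,260,128,392,206),'top',0))
print('radio body',rect(win((Z>22)&(Z<45),400,165,500,250),'top',32))
print('radio dark',rect(win(g<75,400,165,500,250),'top',20))
print('handle',rect(win((Z>38)&(Z<56),225,140,265,210),'top',49,5))
print('rackZ',rect(win((Z>8)&(Z<25),172,200,276,258),'top',15))
print('cap',rect(win((Z>205),310,80,365,130),'top',216))
print('unit3',rect(win((Z>85)&(Z<112),130,120,225,205),'top',98))
print('can',np.nanmax(Z[80:130,310:365]))
a=cv2.resize(im[125:205,140:270],None,fx=3,fy=3,interpolation=cv2.INTER_CUBIC)
b=cv2.resize(im[170:250,395:525],None,fx=3,fy=3,interpolation=cv2.INTER_CUBIC)
cv2.imwrite('pics/crop1.png',np.hstack([a,b]))
np.set_printoptions(precision=0,suppress=True,linewidth=200)
print(Z[160:200:3,226:262:2])
E
```

```text
desk z -0.2576423899893143
outline [(574.7, -40.1, 315, 146, 79.7, [325.0, 167.0])]
radio body [(392.9, -323.9, 125, 50, -76.4, [435.0, 229.0]), (509.2, -355.9, 122, 50, -87.3, [445.0, 186.0])]
radio dark [(397.1, -342.7, 167, 50, -76.4, [439.0, 229.0]), (510.1, -376.3, 166, 52, -87.2, [449.0, 187.0])]
handle [(551.8, 162.3, 60, 13, -9.1, [251.0, 175.0])]
rackZ [(412.5, 246.6, 260, 120, -86.8, [222.0, 229.0])]
cap [(702.5, -62.7, 40, 35, -46.6, [340.0, 99.0])]
unit3 [(595.3, 368.6, 123, 115, -4.0, [169.0, 159.0])]
can 220.61334922371202
[[ 8. 11.  7.  7.  7.  8.  7.  9.  9.  7.  8.  8.  7. 15. 11.  6. -1.  0.]
 [ 9.  7. 12.  8. 10. 13.  6.  5.  6. 11.  5. 12. 12. 10. 12. 10. -5. -1.]
 [ 9.  7.  5.  8.  8. 10. 11. 10.  5.  7.  8.  4. 48. 53. 44.  6.  5. -2.]
 [ 3.  7.  8. 12.  7.  7.  7.  9.  9.  5.  5. 10. 50. 53. 40. nan -1. -1.]
 [ 7. 10.  9.  5.  8.  9. 12.  7.  9. 13.  5.  8. 48. 52. 32.  7. -2. -3.]
 [ 7.  8.  8.  9.  9. 11. 11. 10. 10.  7. 11.  8. 51. 53. 23.  2. -1. -1.]
 [ 6. 11.  7. 13.  4.  6.  6.  6.  3. 10.  6.  9. 50. 48.  9.  3.  2.  2.]
 [ 8.  9.  7.  5.  4. 13.  7. 10.  8.  6.  7. 50. 45. 46.  7.  1.  1. -4.]
 [ 6.  5.  8.  9. 11. 11.  8.  4.  9. 11.  8. 50. 50. 45.  6. -1. -3.  1.]
 [ 8.  7.  7. 11.  6.  8.  7. 11.  9.  4.  2.  9. 24. 21.  5. -1. -0.  4.]
 [ 3.  9.  4.  7.  9.  7.  7. 12.  8.  8. 11.  9. 13. 11.  4. -0. -4. -0.]
 [ 9.  9.  7.  7.  6. 11.  9.  7. 14.  6.  9. 11. 11.  8. -4. -1.  0.  2.]
 [ 8. 10.  6. 10.  9. 11.  4. 10.  6. 10.  6.  6.  7.  9.  1.  1. -2. -2.]
 [ 1.  2. -1. -0. -4.  2. -0.  4.  8.  5.  6.  5.  5. 12. -1. -4. -2.  3.]]
```

View pics/crop1.png

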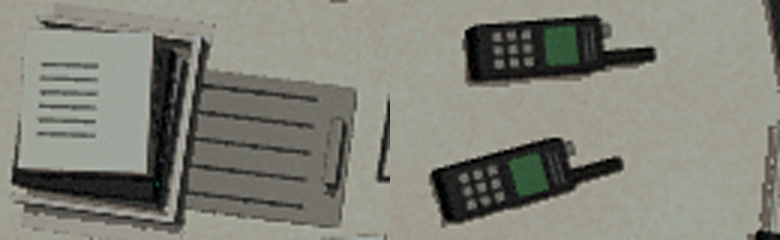

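The crop shows the board's handle at the right end, outside the front bar. Both radios have a keypad, a green screen and an antenna at the right, so they are the two meant. Next: the pull direction and the clearances.

```bash
cat >> m.py <<'E'
def go(x,y,z,yaw):
    """rows from measured pose: roll first, then shift (cm) in the new tool frame; yaw in deg"""
    s=env.state();p=s['eef_pos'];y0=s['tcp_rot'][2];w=np.radians(yaw)
    r=(y0-w+np.pi/2)%np.pi-np.pi/2
    f=y0-r;D=np.array([x,y,z])-p
    print('roll %.3f  then dx %.2f dy %.2f dz %.2f cm (final yaw %.1f)'%(r,(D[0]*np.cos(f)+D[1]*np.sin(f))/10,(D[0]*np.sin(f)-D[1]*np.cos(f))/10,-D[2]/10,np.degrees(f)))
E
python3 - <<'E'
from m import *
z=np.load('pics/top0.npz');im,d=z['im'],z['d']
P=pts('top',d);Z=P[...,2];X=P[...,0];Y=P[...,1]
def fit(m,name):
    p=P[m][:,:2].astype(np.float32);vx,vy,x0,y0=cv2.fitLine(p,cv2.DIST_HUBER,0,.01,.01).ravel()
    print(name,m.sum(),np.round([x0,y0],1),'ang',round(float(np.degrees(np.arctan2(vy,vx))),2),'xy range',p.min(0),p.max(0))
roi=np.zeros(Z.shape,bool);roi[120:212,130:262]=1
bar=roi&(Z>38)&(Z<51)&(Y<330)&(Y>215)
fit(bar,'bar')
fit(roi&(Z>38)&(Z<51)&(X>650),'farplate');fit(roi&(Z>38)&(Z<51)&(X<520)&(Y>250),'nearplate')
g=im.max(2).astype(int)
print('board',rect(roi&(Z>2.5)&(Z<14)&(g<135)&(Y<260)&(Y>140),'top',8))
m=np.zeros(Z.shape,bool);m[205:275,282:318]=1
print('stapler',rect(m&(Z>20),'top',39))
m=np.zeros(Z.shape,bool);m[210:265,318:392]=1
print('meter',rect(m&(Z>20),'top',34))
m=np.zeros(Z.shape,bool);m[75:130,230:275]=1
print('mug',rect(m&(Z>50),'top',90))
go(551.8,162.3,290,81-90)
E
```

```text
bar 332 [575.9 298.9] ang -8.52 xy range [492.91068 278.0495 ] [666.9563  329.25854]
farplate 137 [668.9 351.7] ang 79.99 xy range [651.24365 278.0495 ] [683.64746 426.13394]
nearplate 178 [509.1 377.4] ang 83.15 xy range [492.91068 302.24133] [519.659   454.33984]
board [(559.2, 209.7, 132, 116, -8.3, [240.0, 174.0])]
stapler [(375.9, 34.5, 125, 31, -9.3, [301.0, 240.0])]
meter [(379.2, -106.1, 140, 67, -77.6, [353.0, 237.0])]
mug [(751.5, 149.4, 103, 79, 11.7, [251.0, 97.0])]
roll -0.215  then dx -38.66 dy -36.37 dz 11.35 cm (final yaw 171.0)
```

```bash
python3 -m inch '[[0,0,0,0,-0.1],[0,0,0,0,-0.115],[0,-2,-2,0,0],[0,-2,-2,0,0],[0,-2,-2,0,0],[0,-2,-2,0,0],[0,-2,-2,0,0],[0,-2,-2,0,0],[0,-2,-2,0,0],[0,-2,-2,0,0],[0,-2,-2,0,0],[0,-2,-2,0,0],[0,-2,-2,0,0],[0,-2,-2,0,0],[0,-2,-2,0,0],[0,-2,-2,0,0],[0,-2,-2,0,0],[0,-2,-2,0,0],[0,-2,-2,0,0],[0,-2,-2,0,0]]' 60; python3 -m inch '[[0,-2,-0.4,2,0],[0,-0.65,0,3,0],[0,0,0,3,0],[0,0,0,3,0],[0,0,0,0,0],[0,0,0,0,0]]'
python3 -c "
from m import *
st();go(551.8,162.3,190,-9)"
```

```text
t: 2.1
eef_pos: [526.7, 169.5, 404.1]
tcp_rot: [-3.141, -0.001, 2.985]
contact_force: [0.2, 0.2, -0.3]
finger_gap: 85.4
t: 2.7
eef_pos: [551.6, 162.4, 294.1]
tcp_rot: [-3.141, -0.002, 2.985]
contact_force: [0.2, 0.2, 0.3]
finger_gap: 85.3
{'t': 2.7, 'q': [0.164, 0.232, 1.818, -0.0, 1.094, -1.25], 'eef_pos': [551.603, 162.378, 294.103], 'tcp_rot': [-3.141, -0.002, 2.985], 'contact_force': [0.199, 0.209, 0.325], 'finger_gap': 85.262}
roll 0.000  then dx -0.02 dy -0.00 dz 10.41 cm (final yaw 171.0)
```

```bash
python3 -m inch '[[0,0,0,2,0],[0,0,0,2,0],[0,0,0,2,0],[0,0,0,2,0],[0,0,0,1.2,0],[0,0,0,1,0],[1,0,0,0,0],[1,0,0,0,0],[1,0,0,0,0],[1,0,0,0,0],[1,0,0,0,0],[1,0,0,0,0],[1,0,0,0,0],[1,0,0,0,0]]' 60; python3 -m inch '[[1,0,-0.5,0,0],[1,0,-0.5,0,0],[1,0,-0.5,0,0],[1,0,-0.5,0,0],[1,0,0,0,0]]'
```

```text
t: 4.1
eef_pos: [552.4, 162.6, 193.5]
tcp_rot: [3.141, 0.001, 2.985]
contact_force: [-0.8, 0.9, 5.6]
finger_gap: 10.8
t: 4.6
eef_pos: [549.5, 143.8, 193.5]
tcp_rot: [3.138, 0.002, 2.984]
contact_force: [0.8, 7.0, 3.0]
finger_gap: 11.4
```

```bash
python3 -m inch '[[1,0,-0.8,0,0],[1,0,-0.8,0,0],[1,0,-0.8,0,0],[1,0,-0.8,0,0],[1,0,-0.8,0,0],[1,0,-0.8,0,0],[1,0,-0.8,0,0],[1,0,-0.8,0,0],[1,0,-0.8,0,0],[1,0,-0.8,0,0]]'; python3 -m inch '[[1,0,-0.8,0,0],[1,0,-0.8,0,0],[1,0,-0.8,0,0],[1,0,-0.8,0,0],[1,0,-0.8,0,0],[1,0,-0.8,0,0],[1,0,-0.8,0,0],[1,0,-0.8,0,0],[1,0,-0.8,0,0],[1,0,-0.8,0,0],[1,0,0,0,0],[1,0,0,0,0]]'; python3 - <<'E'
from m import *
snap('top','top1.png')
cv2.imwrite('pics/t1.png',cv2.resize(cv2.imread('pics/top1.png')[80:280,130:400],None,fx=2.8,fy=2.8))
go(549.6,-177.9,193,79.7-90)
E
```

```text
t: 5.6
eef_pos: [537.1, 65.5, 193.5]
tcp_rot: [3.136, 0.003, 2.983]
contact_force: [2.8, 11.9, 2.6]
finger_gap: 11.0
t: 6.8
eef_pos: [524.4, -16.0, 193.5]
tcp_rot: [-3.141, 0.002, 2.984]
contact_force: [-0.7, -0.7, 6.2]
finger_gap: 11.0
roll 0.023  then dx -5.37 dy -15.48 dz 0.05 cm (final yaw 169.7)
```

View pics/t1.png

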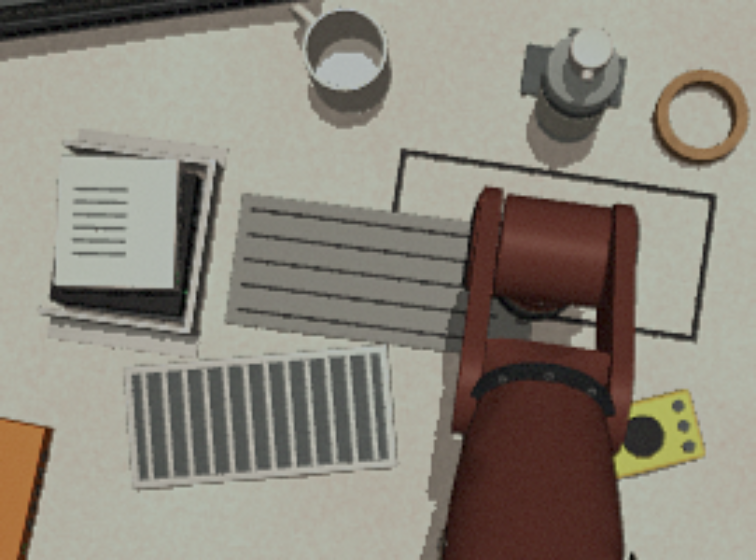

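The board is clear of the cradle (left edge at crop (235,260)) and the stack is still standing. Now I'll drag it into the outline.

```bash
python3 -m inch '[[1,0,-0.2,0,0.012],[1,0,-0.2,0,0.011],[1,-0.4,-1,0,0],[1,-0.4,-1,0,0],[1,-0.4,-1,0,0],[1,-0.4,-1,0,0],[1,-0.4,-1,0,0],[1,-0.4,-1,0,0],[1,-0.4,-1,0,0],[1,-0.4,-1,0,0],[1,-0.4,-1,0,0],[1,-0.4,-1,0,0],[1,-0.4,-1,0,0],[1,-0.17,-1,0,0],[1,0,-1,0,0],[1,0,-1,0,0],[1,0,-1.1,0,0],[1,0,0,0,0]]'; python3 - <<'E'
from m import *
im,d=snap('top','top2.png');P=pts('top',d);Z=P[...,2];Y=P[...,1]
g=im.max(2).astype(int)
m=np.zeros(Z.shape,bool);m[130:220,262:330]=1
# board left part: mid-grey
k=cv2.morphologyEx((m&(g>80)&(g<140)).astype(np.uint8),cv2.MORPH_OPEN,np.ones((3,3)))
print(rect(k,'top',8))
cv2.imwrite('pics/t2.png',cv2.resize(im[120:220,255:400],None,fx=4,fy=4))
go(549.6,-177.9,193,79.7-90)
E
```

```text
t: 8.65
eef_pos: [541.5, -177.3, 193.5]
tcp_rot: [-3.141, 0.002, 2.961]
contact_force: [-0.5, -0.3, 5.2]
finger_gap: 11.0
[(576.8, 24.6, 169, 132, 79.7, [303.0, 167.0]), (661.9, -39.4, 28, 28, -1.9, [325.0, 134.0])]
roll -0.000  then dx -0.81 dy 0.07 dz 0.05 cm (final yaw 169.7)
```

View pics/t2.png

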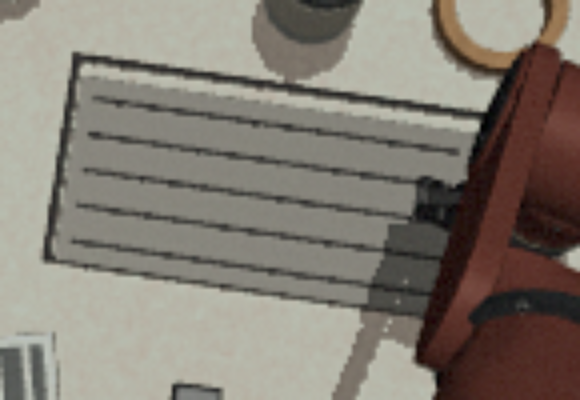

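The board's yaw matches the outline. It still has to go about 8 mm to the far side (crop top gap wide, bottom none) and 3 mm to the right. I'll nudge it, let go, rise and check.

```bash
python3 -m inch '[[1,-0.4,-0.15,0,0],[1,-0.4,-0.15,0,0],[1,0,0,0,0],[1,0,0,0,0],[0,0,0,0,0],[0,0,0,0,0],[0,0,0,0,0],[0,0,0,0,0],[0,0,0,0,0],[0,0,0,-2,0],[0,0,0,-3,0],[0,0,0,-3,0],[0,0,0,-3,0]]'; python3 -m inch '[[0,3,-3,0,0],[0,3,-3,0,0],[0,3,-3,0,0],[0,3,-3,0,0],[0,3,-3,0,0],[0,3,0,0,0],[0,3,0,0,0],[0,0,0,0,0]]'; cat > b.py <<'E'
from m import *
def look(f):
    im,d=snap('top',f);P=pts('top',d);Z=P[...,2];X=P[...,0];Y=P[...,1];g=im.max(2)
    m=np.zeros(Z.shape,bool);m[128:212,255:395]=1
    k=cv2.morphologyEx((m&(g>75)&(g<143)).astype(np.uint8),cv2.MORPH_OPEN,np.ones((3,3)))
    k=cv2.morphologyEx(k,cv2.MORPH_CLOSE,np.ones((9,9)))
    print('board',rect(k,'top',8,300)); print('handle',rect(m&(Z>38)&(Z<56),'top',49,10))
    m=np.zeros(Z.shape,bool);m[160:260,395:510]=1
    print('radio dark',rect(m&(g<75),'top',20)); print('radio body',rect(m&(Z>22)&(Z<45),'top',32))
    return im,d
E
python3 - <<'E'
from b import *
im,d=look('top3.png');st()
cv2.imwrite('pics/t3.png',cv2.resize(im[80:250,130:500],None,fx=2,fy=2))
E
```

```text
t: 10.0
eef_pos: [548.3, -180.4, 303.5]
tcp_rot: [3.141, -0.001, 2.962]
contact_force: [0.3, 0.0, 0.7]
finger_gap: 85.1
t: 10.8
eef_pos: [312.3, -289.4, 301.6]
tcp_rot: [3.14, -0.003, 2.959]
contact_force: [0.3, 0.7, 0.4]
finger_gap: 85.4
board [(593.7, -46.8, 308, 178, 79.8, [327.0, 163.0])]
handle [(546.5, -178.8, 60, 13, -9.9, [379.0, 173.0])]
radio dark [(325.0, -372.9, 219, 50, -76.6, [453.0, 252.0]), (397.1, -342.7, 167, 50, -76.4, [439.0, 229.0]), (510.1, -376.3, 166, 52, -87.2, [449.0, 187.0])]
radio body [(392.9, -323.6, 126, 50, -76.6, [435.0, 229.0]), (509.9, -372.1, 154, 50, -87.3, [451.0, 186.0])]
{'t': 10.85, 'q': [-0.911, -0.096, 2.15, 0.0, 1.088, -2.3], 'eef_pos': [313.749, -290.085, 302.301], 'tcp_rot': [3.141, -0.0, 2.96], 'contact_force': [0.105, 0.0, 0.697], 'finger_gap': 85.697}
```

View pics/t3.png

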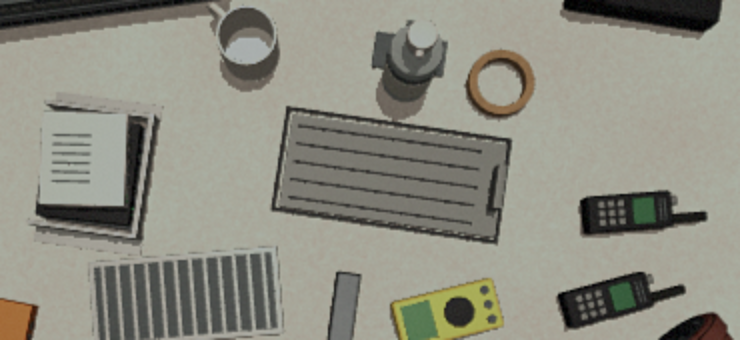

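The board lies inside its outline with an even margin. The radios haven't moved: B's body is at about (391,-318) with yaw -76.5°, and A's at (509,-352) with yaw -87.2°. I'll take B first.

```bash
python3 -c "
from m import *
go(391.2,-318.4,181,-76.5)"
```

```text
roll 1.153  then dx -4.56 dy 6.87 dz 12.13 cm (final yaw 103.5)
```

```bash
python3 -m inch '[[0,0,0,0,0.14],[0,0,0,0,0.14],[0,0,0,0,0.14],[0,0,0,0,0.14],[0,0,0,0,0.14],[0,0,0,0,0.14],[0,0,0,0,0.14],[0,0,0,0,0.14],[0,0,0,0,0.033],[0,-1.5,2.3,0,0],[0,-1.5,2.3,0,0],[0,-1.5,2.3,0,0],[0,0,0,3,0],[0,0,0,3,0],[0,0,0,0,0],[0,0,0,0,0]]' 50; python3 -c "
from m import *
go(391.2,-318.4,181,-76.5)"
```

```text
t: 12.45
eef_pos: [393.3, -317.7, 242.4]
tcp_rot: [-3.141, -0.001, 1.809]
contact_force: [-0.6, 1.3, 0.6]
finger_gap: 85.4
roll 0.003  then dx -0.02 dy -0.22 dz 6.14 cm (final yaw 103.5)
```

```bash
python3 -m inch '[[0,0,-0.2,1.5,0],[0,0,0,1.5,0],[0,0,0,1.5,0],[0,0,0,1.6,0],[0,0,0,0,0],[1,0,0,0,0],[1,0,0,0,0],[1,0,0,0,0],[1,0,0,0,0],[1,0,0,0,0],[1,0,0,0,0],[1,0,0,0,0]]' 50; python3 -m inch '[[1,0,0,-1.5,0],[1,0,0,-2,0],[1,0,0,-2,0],[1,0,0,-2,0],[1,0,0,-2,0],[1,0,0,0,0.07],[1,0,0,0,0.12],[1,0,0,0,0.12],[1,0,0,0,0.12],[1,0,0,0,0.12],[1,0,0,0,0.12],[1,0,0,0,0.12],[1,0,0,0,0.12],[1,0,0,0,0.12],[1,0,0,0,0.12],[1,0,0,0,0.12]]'; python3 -m inch '[[1,0,0,0,0.12],[1,0,0,0,0.12],[1,0,0,0,0.12],[1,0,0,0,0.12],[1,0,0,0,0.12],[1,0,0,0,0.1],[1,0,0,0,0]]';python3 -c "
from m import *
go(582,7,190,-10.3);st()"
```

```text
t: 13.65
eef_pos: [391.7, -319.3, 183.6]
tcp_rot: [3.14, 0.003, 1.809]
contact_force: [-0.6, 1.6, 6.9]
finger_gap: 49.0
t: 15.25
eef_pos: [390.4, -318.0, 276.3]
tcp_rot: [-3.14, 0.0, 0.534]
contact_force: [1.2, -0.2, -2.0]
finger_gap: 48.9
t: 15.95
eef_pos: [390.4, -318.0, 276.3]
tcp_rot: [-3.141, 0.001, -0.161]
contact_force: [-1.0, -0.6, -1.8]
finger_gap: 49.0
roll 0.019  then dx 13.03 dy -35.40 dz 8.63 cm (final yaw -10.3)
{'t': 15.95, 'q': [-0.823, 0.113, 1.996, -0.0, 1.034, 0.909], 'eef_pos': [390.449, -318.035, 276.334], 'tcp_rot': [-3.141, 0.001, -0.161], 'contact_force': [-0.974, -0.557, -1.793], 'finger_gap': 49.016}
```

```bash
python3 -m inch '[[1,0,0,0,0.019],[1,0.7,-2,0,0],[1,0.7,-2,0,0],[1,0.7,-2,0,0],[1,0.7,-2,0,0],[1,0.7,-2,0,0],[1,0.7,-2,0,0],[1,0.7,-2,0,0],[1,0.7,-2,0,0],[1,0.7,-2,0,0],[1,0.7,-2,0,0],[1,0.7,-2,0,0],[1,0.7,-2,0,0],[1,0.7,-2,0,0],[1,0.7,-2,0,0],[1,0.7,-2,0,0],[1,0.7,-2,0,0],[1,0.7,-2,0,0],[1,1,-1.4,0,0],[1,0,0,0,0]]'; python3 -c "
from m import *
snap('side','s4.png')
go(582,7,192.5,-10.3);st()"
```

```text
t: 17.95
eef_pos: [582.5, 8.0, 277.0]
tcp_rot: [-3.141, -0.002, -0.178]
contact_force: [-0.0, -0.2, -2.3]
finger_gap: 49.1
roll 0.002  then dx 0.03 dy 0.02 dz 8.42 cm (final yaw -10.3)
{'t': 18.0, 'q': [-0.108, 0.267, 1.811, -0.001, 1.063, 1.641], 'eef_pos': [581.766, 7.207, 276.75], 'tcp_rot': [3.141, -0.0, -0.178], 'contact_force': [-1.131, 0.278, -2.392], 'finger_gap': 49.054}
```

View pics/s4.png

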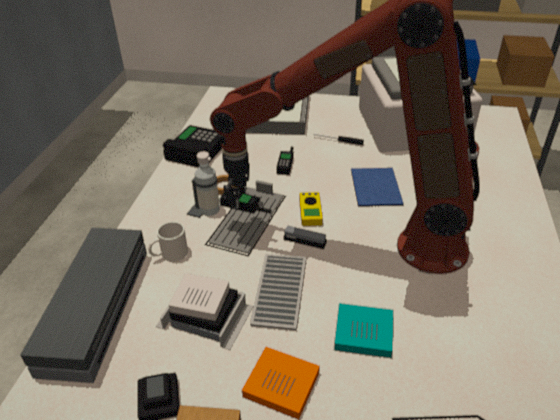

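The radio is held level at (245,200) with its antenna towards the robot. Lowering, releasing and rising.

```bash
python3 -m inch '[[1,0,0,2,0],[1,0,0,2,0],[1,0,0,2,0],[1,0,0,1.3,0],[1,0,0,0.5,0],[1,0,0,0.5,0],[1,0,0,0,0]]'; python3 -m inch '[[0,0,0,0,0],[0,0,0,0,0],[0,0,0,0,0],[0,0,0,0,0],[0,0,0,0,0],[0,0,0,-1,0],[0,0,0,-2,0],[0,0,0,-3,0],[0,0,0,-3,0],[0,0,0,0,0]]'; python3 -m inch '[[0,-2,3,0,-0.13],[0,-2,3,0,-0.13],[0,-1,3,0,-0.13],[0,0,3,0,-0.13],[0,0,3,0,-0.13],[0,0,3,0,-0.13],[0,0,3,0,-0.13],[0,0,3,0,-0.13],[0,0,3,0,-0.13],[0,0,0,0,-0.13],[0,0,0,0,-0.13],[0,0,0,0,-0.13],[0,0,0,0,-0.13],[0,0,0,0,0]]'; python3 -c "
from b import *
look('top5.png');st();go(509,-352,183,-87.2)"
```

```text
t: 18.7
eef_pos: [581.2, 6.5, 193.7]
tcp_rot: [3.141, 0.0, -0.18]
contact_force: [0.6, 0.9, -2.2]
finger_gap: 49.1
t: 19.7
eef_pos: [583.7, 6.6, 289.9]
tcp_rot: [-3.141, -0.011, -0.18]
contact_force: [0.6, -0.0, 0.5]
finger_gap: 85.5
t: 21.1
eef_pos: [616.2, -229.8, 283.0]
tcp_rot: [-3.14, -0.0, 1.51]
contact_force: [-0.7, 0.6, 0.7]
finger_gap: 85.2
board [(564.0, -101.0, 245, 228, 84.6, [350.0, 167.0])]
handle [(546.5, -178.9, 60, 13, -9.9, [379.0, 173.0]), (575.3, 7.5, 113, 49, -11.2, [309.0, 164.0])]
radio dark [(342.6, -352.9, 62, 19, -6.8, [444.0, 248.0]), (511.4, -411.8, 92, 45, -79.8, [465.0, 188.0]), (529.7, -312.9, 174, 104, 88.1, [422.0, 171.0])]
radio body [(499.3, -405.2, 58, 35, -35.9, [463.0, 187.0])]
{'t': 21.15, 'q': [-0.464, 0.404, 1.617, 0.0, 1.121, -0.4], 'eef_pos': [616.264, -229.807, 283.146], 'tcp_rot': [-3.141, -0.0, 1.507], 'contact_force': [-0.045, -0.059, 0.177], 'finger_gap': 85.545}
roll -0.113  then dx -11.68 dy -11.31 dz 10.01 cm (final yaw 92.8)
```

```bash
python3 -m inch '[[0,1,-3,0,-0.113],[0,1,-3,0,0],[0,1,-3,0,0],[0,1,-3,0,0],[0,1,-3,0,0],[0,1,-3,0,0],[0,1,-2,0,0],[0,0,0,0,0]]'; python3 -c "
from b import *
look('top6.png');go(509,-352,183,-87.2)"
```

```text
t: 21.95
eef_pos: [411.7, -165.6, 282.7]
tcp_rot: [-3.139, -0.002, 1.62]
contact_force: [-0.2, 0.0, -0.4]
finger_gap: 85.4
board [(592.6, -48.2, 305, 179, 80.6, [325.0, 164.0])]
handle [(546.5, -178.8, 60, 13, -9.9, [379.0, 173.0]), (575.3, 7.7, 113, 49, -10.5, [309.0, 162.0])]
radio dark [(404.5, -268.6, 175, 146, 59.0, [420.0, 222.0]), (510.2, -376.2, 166, 51, -87.2, [449.0, 186.0])]
radio body [(509.5, -363.8, 137, 50, -87.0, [447.0, 186.0])]
roll 0.001  then dx -18.99 dy 8.65 dz 10.05 cm (final yaw 92.8)
```

Radio A hasn't moved. Picking it up.

```bash
python3 -m inch '[[0,-2,1,0,0],[0,-2,1,0,0],[0,-2,1,0,0],[0,-2,1,0,0],[0,-2,1,0,0],[0,-2,1,0,0],[0,-2,1,0,0],[0,-2,1,0,0],[0,-2,0.65,0,0],[0,-1,0,0,0],[0,0,0,2,0],[0,0,0,2,0],[0,0,0,2,0],[0,0,0,0,0],[0,0,0,0,0]]' 50; python3 -c "
from m import *
go(509,-352,183,-87.2)"
```

```text
t: 23.5
eef_pos: [510.7, -352.2, 223.4]
tcp_rot: [-3.141, -0.001, 1.623]
contact_force: [0.4, -0.6, 1.0]
finger_gap: 85.4
roll 0.003  then dx 0.03 dy -0.16 dz 4.04 cm (final yaw 92.8)
```

```bash
python3 -m inch '[[0,0,-0.2,1.5,0],[0,0,0,1.5,0],[0,0,0,1.2,0],[0,0,0,0,0],[1,0,0,0,0],[1,0,0,0,0],[1,0,0,0,0],[1,0,0,0,0],[1,0,0,0,0],[1,0,0,0,0],[1,0,0,0,0]]' 50; python3 -m inch '[[1,0,0,-1.5,0],[1,0,0,-2,0],[1,0,0,-2,0],[1,0,0,-2,0],[1,0,0,-2,0],[1,0,0,0,0.12],[1,0,0,0,0.12],[1,0,0,0,0.12],[1,0,0,0,0.12],[1,0,0,0,0.12],[1,0,0,0,0.12],[1,0,0,0,0.12],[1,0,0,0,0.12],[1,0,0,0,0.12],[1,0,0,0,0.12]]'; python3 -m inch '[[1,0,0,0,0.12],[1,0,0,0,0.12],[1,0,0,0,0.12],[1,0,0,0,0.12],[1,0,0,0,0.12],[1,0,0,0,0]]';python3 -c "
from m import *
go(564,-91,192,-10.3);st()"
```

```text
t: 24.6
eef_pos: [509.2, -352.8, 182.8]
tcp_rot: [3.14, 0.002, 1.623]
contact_force: [0.6, 0.0, 5.2]
finger_gap: 49.1
t: 26.1
eef_pos: [507.7, -351.7, 275.9]
tcp_rot: [-3.139, 0.001, 0.418]
contact_force: [-0.5, 0.1, -1.7]
finger_gap: 49.1
t: 26.7
eef_pos: [507.8, -351.8, 276.0]
tcp_rot: [-3.14, 0.002, -0.177]
contact_force: [-0.1, 0.2, -2.1]
finger_gap: 48.9
roll 0.003  then dx 0.86 dy -26.66 dz 8.40 cm (final yaw -10.3)
{'t': 26.7, 'q': [-0.719, 0.338, 1.722, -0.0, 1.085, 1.028], 'eef_pos': [507.819, -351.774, 275.979], 'tcp_rot': [-3.14, 0.002, -0.177], 'contact_force': [-0.051, 0.195, -2.129], 'finger_gap': 48.934}
```

```bash
python3 -m inch '[[1,0,-2,0,0],[1,0,-2,0,0],[1,0,-2,0,0],[1,0,-2,0,0],[1,0,-2,0,0],[1,0,-2,0,0],[1,0,-2,0,0],[1,0,-2,0,0],[1,0,-2,0,0],[1,0,-2,0,0],[1,0,-2,0,0],[1,0,-2,0,0],[1,0.8,-2,0,0],[1,0,-0.6,0,0],[1,0,0,0,0],[1,0,0,0,0]]'; python3 -c "
from b import *
look('top7.png')
go(564,-91,192,-10.3);st()"
```

```text
t: 28.3
eef_pos: [562.9, -91.5, 276.6]
tcp_rot: [3.141, 0.001, -0.176]
contact_force: [-0.3, 0.0, -0.7]
finger_gap: 49.1
board [(565.8, -58.1, 341, 230, 88.1, [341.0, 170.0])]
handle [(537.3, -177.3, 42, 13, -9.4, [379.0, 177.0]), (575.5, 7.9, 112, 49, -10.3, [309.0, 164.0])]
radio dark []
radio body []
roll 0.003  then dx 0.09 dy -0.12 dz 8.46 cm (final yaw -10.3)
{'t': 28.35, 'q': [-0.285, 0.246, 1.839, -0.001, 1.058, 1.463], 'eef_pos': [562.908, -92.011, 276.585], 'tcp_rot': [3.141, 0.001, -0.177], 'contact_force': [0.451, -0.347, -1.695], 'finger_gap': 49.202}
```

```bash
python3 -m inch '[[1,0,0,2,0],[1,0,0,2,0],[1,0,0,2,0],[1,0,0,1.3,0],[1,0,0,0.6,0],[1,0,0,0.6,0],[1,0,0,0,0]]'; python3 -m inch '[[0,0,0,0,0],[0,0,0,0,0],[0,0,0,0,0],[0,0,0,0,0],[0,0,0,0,0],[0,0,0,-1,0],[0,0,0,-2,0],[0,0,0,-3,0],[0,0,0,-4,0],[0,0,0,-5,0],[0,0,0,-5,0],[0,0,0,0,0]]'; python3 -m inch '[[0,-2,3,0,0],[0,-2,3,0,0],[0,-2,3,0,0],[0,-2,3,0,0],[0,-2,3,0,0],[0,-2,3,0,0],[0,0,0,0,0]]'; python3 - <<'E'
from b import *
im,d=look('top8.png');st()
P=pts('top',d);Z=P[...,2]
m=np.zeros(Z.shape,bool);m[75:120,325:360]=1
k=m&(im.min(2)>160)&(Z>205);print('cap',rect(k,'top',216,5), np.nanmedian(P[k],0))
cv2.imwrite('pics/t8.png',cv2.resize(im[70:270,130:480],None,fx=2.2,fy=2.2))
E
```

```text
t: 29.05
eef_pos: [563.3, -92.2, 191.5]
tcp_rot: [3.142, 0.0, -0.177]
contact_force: [0.1, 0.1, -2.1]
finger_gap: 49.1
t: 30.25
eef_pos: [566.0, -92.6, 402.6]
tcp_rot: [3.14, -0.019, -0.177]
contact_force: [0.2, -0.7, 0.9]
finger_gap: 85.4
t: 30.95
eef_pos: [411.2, -250.0, 391.9]
tcp_rot: [3.14, 0.001, -0.182]
contact_force: [0.2, 0.0, 0.3]
finger_gap: 85.5
board [(592.6, -48.1, 305, 179, 80.7, [325.0, 164.0])]
handle [(546.7, -178.8, 60, 13, -9.8, [379.0, 173.0]), (562.1, -128.2, 113, 49, -8.4, [360.0, 167.0]), (575.6, 7.9, 113, 48, -10.9, [309.0, 164.0])]
radio dark [(358.0, -450.8, 148, 87, 56.0, [481.0, 238.0]), (431.9, -365.3, 302, 139, -60.6, [452.0, 212.0])]
radio body []
{'t': 31.0, 'q': [-0.689, -0.083, 1.956, 0.0, 1.269, 1.063], 'eef_pos': [412.305, -248.972, 391.922], 'tcp_rot': [3.142, -0.0, -0.181], 'contact_force': [-0.1, -0.08, 0.081], 'finger_gap': 85.127}
cap [(706.6, -64.6, 31, 28, -2.0, [341.0, 96.0])] [705.89094286 -64.18238247 215.43297119]
```

View pics/t8.png

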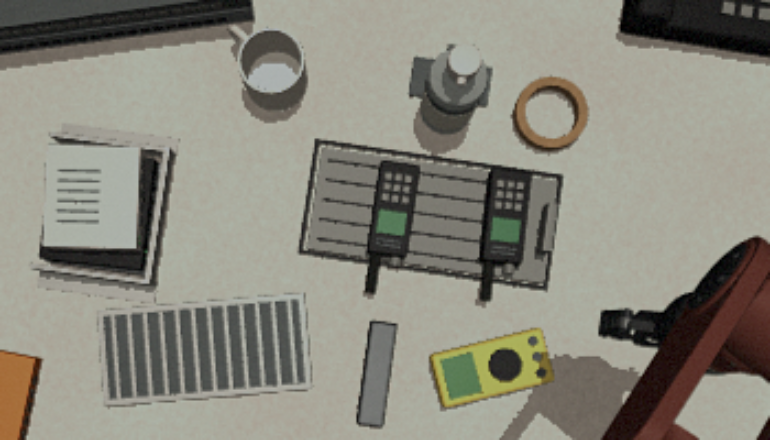

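The board with both radios on it is in its outline. Radio A sits at crop (507,215), about 36 mm from where I set it, so it was the one knocked, but it is still fully on the board. The cap is at about (706.5,-64.5,216), matching the station geometry. Going to press it with shut fingers.

```bash
python3 -m inch '[[1,0,0,-2,0],[1,0,0,-2,0],[1,0,0,-2,0],[1,2,-1,0,0],[1,2,-1,0,0],[1,2,-1,0,0],[1,2,-1,0,0],[1,2,-2,0,0],[1,2,-2,0,0],[1,2,-2,0,0],[1,2,-2,0,0],[1,2,-2,0,0],[1,2,-2,0,0],[1,2,-2,0,0],[1,2,-2,0,0],[1,1,-2,0,0],[1,0,0,0,0],[1,0,0,0,0]]'; python3 -c "
from m import *
go(706.5,-64.5,395,-10.3);st()
im,d=snap('side');Z=pts('side',d)
m=(abs(Z[...,0]-748)<25)&(abs(Z[...,1]+72)<30)&(Z[...,2]<300);print('post z',np.nanmax(Z[...,2][m]) if m.any() else None)"
```

```text
t: 32.8
eef_pos: [698.6, -73.9, 451.1]
tcp_rot: [3.141, 0.001, -0.175]
contact_force: [-0.5, 0.2, -0.7]
finger_gap: 0.1
roll 0.005  then dx 0.61 dy -1.07 dz 5.61 cm (final yaw -10.3)
{'t': 32.8, 'q': [-0.205, 0.349, 1.362, -0.0, 1.431, 1.541], 'eef_pos': [698.619, -73.942, 451.144], 'tcp_rot': [3.141, 0.001, -0.175], 'contact_force': [-0.488, 0.185, -0.722], 'finger_gap': 0.142}
post z 215.79429612871854
```

```bash
python3 -m inch '[[1,0.6,-1.05,2,0],[1,0,0,2,0],[1,0,0,1.3,0],[1,0,0,0,0],[1,0,0,0,0]]'; python3 -m inch '[[1,0,0,0.4,0],[1,0,0,0.4,0],[1,0,0,0,0]]';python3 -m inch '[[1,0,0,0.3,0],[1,0,0,0.3,0],[1,0,0,0,0]]'
```

```text
t: 33.35
eef_pos: [705.9, -66.4, 397.9]
tcp_rot: [-3.142, 0.001, -0.178]
contact_force: [0.1, 0.3, 0.3]
finger_gap: -0.6
t: 33.65
eef_pos: [706.0, -66.3, 390.6]
tcp_rot: [-3.142, 0.0, -0.177]
contact_force: [-0.2, -0.5, -0.3]
finger_gap: 0.0
t: 33.95
eef_pos: [706.3, -66.3, 385.2]
tcp_rot: [3.142, -0.001, -0.177]
contact_force: [-0.5, -0.6, 3.6]
finger_gap: 0.4
```

```bash
python3 -m inch '[[1,0,0,0.3,0],[1,0,0,0.2,0],[1,0,0,0,0]]';python3 -m inch '[[1,0,0,0.3,0],[1,0,0,0,0],[1,0,0,0,0]]'
```

```text
t: 34.25
eef_pos: [706.3, -66.3, 381.5]
tcp_rot: [3.141, -0.002, -0.177]
contact_force: [-2.7, -0.0, 6.5]
finger_gap: 0.3
t: 34.55
eef_pos: [706.2, -66.2, 381.3]
tcp_rot: [3.141, -0.002, -0.177]
contact_force: [-5.8, 0.7, 14.1]
finger_gap: 0.0
```

The press bottomed out: z held at 381.3 at 14 N, 8 mm below first contact. Rising to let it spring back, then checking.

```bash
python3 -m inch '[[1,0,0,-0.5,0],[1,0,0,-1,0],[1,0,0,-2,0],[1,0,0,-3,0],[1,0,0,0,0]]'; python3 -m inch '[[0,-2,1,0,0],[0,-2,1,0,0],[0,-2,2,0,0],[0,-2,2,0,0],[0,-2,2,0,0],[0,-2,2,0,0],[0,-2,2,0,0],[0,-2,2,0,0],[0,-2,2,0,0],[0,-2,2,0,0],[0,-2,2,0,0],[0,-2,2,0,0],[0,0,0,0,0]]';  python3 - <<'E'
from b import *
im,d=look('top9.png');st()
P=pts('top',d);Z=P[...,2]
m=np.zeros(Z.shape,bool);m[75:120,325:360]=1
k=m&(im.min(2)>160)&(Z>200);print('cap', np.nanmedian(P[k],0))
m=np.zeros(Z.shape,bool);m[135:205,270:390]=1
print('radios z40',rect(m&(Z>30)&(Z<56),'top',40,100))
E
```

```text
t: 35.05
eef_pos: [707.1, -66.3, 446.8]
tcp_rot: [-3.142, -0.008, -0.177]
contact_force: [0.2, 0.1, 1.3]
finger_gap: -0.0
t: 36.35
eef_pos: [429.0, -241.5, 440.4]
tcp_rot: [-3.142, 0.003, -0.18]
contact_force: [0.7, 0.1, 0.1]
finger_gap: 85.4
board [(592.6, -48.0, 305, 179, 80.8, [325.0, 164.0])]
handle [(546.7, -178.6, 60, 14, -9.9, [379.0, 173.0]), (562.1, -128.1, 113, 49, -8.5, [360.0, 167.0]), (575.4, 8.0, 112, 49, -10.7, [309.0, 164.0])]
radio dark [(372.4, -461.4, 165, 116, 51.4, [486.0, 231.0]), (492.9, -486.4, 84, 66, -31.6, [490.0, 182.0]), (464.5, -326.4, 330, 127, -37.6, [439.0, 209.0])]
radio body []
{'t': 36.4, 'q': [-0.653, -0.099, 1.877, 0.0, 1.365, 1.097], 'eef_pos': [430.034, -240.915, 440.6], 'tcp_rot': [-3.141, 0.001, -0.18], 'contact_force': [0.487, 0.048, -0.462], 'finger_gap': 85.541}
cap [707.12046809 -64.31926877 215.71362801]
radios z40 [(558.2, -128.2, 125, 51, -8.5, [360.0, 170.0]), (558.8, 10.8, 150, 50, -10.4, [307.0, 171.0])]
```

The cap is back up (z 215.7) and both radios are on the board. Now radio B to the rack's far slot.

```bash
python3 -m inch '[[0,1,-2,1,0],[0,1,-2,1,0],[0,1,-2,1,0],[0,1,-2,1,0],[0,1,-2,1,0],[0,1,-2,1,0],[0,1,-2,1,0],[0,1,-2,1,0],[0,1,-2,1,0],[0,1,-2,1,0],[0,0,-2,1,0],[0,0,-2,2,0],[0,0,-2,2,0],[0,0,0,2,0],[0,0,0,0,0]]' 50; python3 -c "
from m import *
go(577,8,191.5,-10.5);st()"
```

```text
t: 37.9
eef_pos: [573.7, -0.2, 267.4]
tcp_rot: [-3.142, 0.008, -0.175]
contact_force: [-0.3, 0.6, -0.1]
finger_gap: 85.7
roll 0.008  then dx 0.17 dy -0.87 dz 7.59 cm (final yaw -10.5)
{'t': 37.9, 'q': [-0.123, 0.267, 1.832, 0.001, 1.05, 1.623], 'eef_pos': [573.742, -0.211, 267.417], 'tcp_rot': [-3.142, 0.008, -0.175], 'contact_force': [-0.315, 0.631, -0.119], 'finger_gap': 85.726}
```

```bash
python3 -m inch '[[0,0.3,-0.9,2,0.008],[0,0,0,2,0],[0,0,0,1.5,0],[0,0,0,1.2,0],[0,0,0,0.8,0],[0,0,0,0,0],[1,0,0,0,0],[1,0,0,0,0],[1,0,0,0,0],[1,0,0,0,0],[1,0,0,0,0],[1,0,0,0,0],[1,0,0,0,0]]' 60; python3 -m inch '[[1,0,0,-1.5,0],[1,0,0,-2,0],[1,0,0,-2,0],[1,0,0,-2,0],[1,0,0,0,-0.12],[1,0,0,0,-0.12],[1,0,0,0,0],[1,0,0,0,0]]';python3 -c "
from m import *
go(409.4,301.5,207,3.2);st()"
```

```text
t: 39.2
eef_pos: [580.8, 6.0, 198.1]
tcp_rot: [-3.141, -0.003, -0.185]
contact_force: [0.1, 0.4, 5.2]
finger_gap: 48.4
t: 40.0
eef_pos: [579.3, 6.3, 271.3]
tcp_rot: [-3.141, 0.001, 0.052]
contact_force: [-0.1, -0.0, -2.4]
finger_gap: 48.6
roll -0.003  then dx -15.31 dy -30.42 dz 6.43 cm (final yaw 3.2)
{'t': 40.0, 'q': [-0.11, 0.271, 1.819, 0.0, 1.053, 1.408], 'eef_pos': [579.293, 6.281, 271.299], 'tcp_rot': [-3.141, 0.001, 0.052], 'contact_force': [-0.082, -0.035, -2.432], 'finger_gap': 48.596}
```

```bash
python3 -m inch '[[1,-1,-2,0,0],[1,-1,-2,0,0],[1,-1,-2,0,0],[1,-1,-2,0,0],[1,-1,-2,0,0],[1,-1,-2,0,0],[1,-1,-2,0,0],[1,-1,-2,0,0],[1,-1,-2,0,0],[1,-1,-2,0,0],[1,-1,-2,0,0],[1,-1,-2,0,0],[1,-1,-2,0,0],[1,-1,-2,0,0],[1,-0.9,-2,0,0],[1,0,-0.4,0,0],[1,0,0,0,0]]'; python3 - <<'E'
from m import *
im,d=snap('side','s10.png')
cv2.imwrite('pics/s10c.png',cv2.resize(im[150:350,140:400],None,fx=2.5,fy=2.5))
go(413,301.5,206,3.2);st()
E
```

```text
t: 41.7
eef_pos: [414.2, 301.9, 271.6]
tcp_rot: [3.141, 0.0, 0.055]
contact_force: [0.6, -0.8, -2.9]
finger_gap: 48.2
roll -0.001  then dx -0.15 dy -0.02 dz 6.56 cm (final yaw 3.2)
{'t': 41.75, 'q': [0.492, 0.139, 1.978, -0.001, 1.026, 2.008], 'eef_pos': [414.528, 301.413, 271.563], 'tcp_rot': [3.141, 0.0, 0.055], 'contact_force': [0.773, 0.07, -3.143], 'finger_gap': 48.768}
```

View pics/s10c.png

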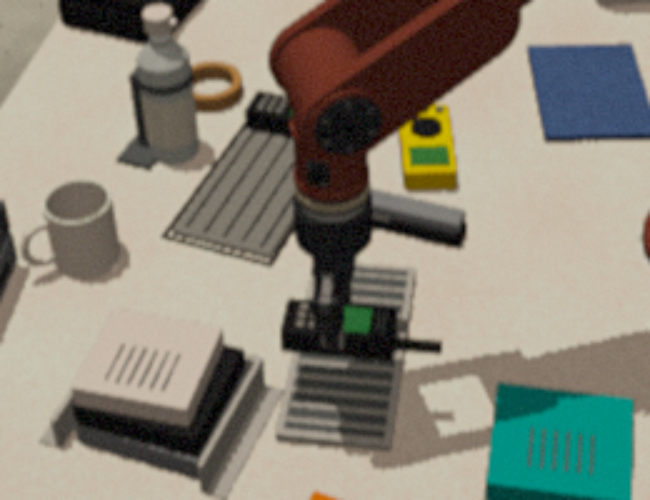

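The radio hangs level over the rack (crop (340,325)). Lowering and releasing it.

```bash
python3 -m inch '[[1,0,0,2,0],[1,0,0,2,0],[1,0,0,1.3,0],[1,0,0,0.5,0],[1,0,0,0.5,0],[1,0,0,0.2,0],[1,0,0,0,0]]'; python3 -m inch '[[0,0,0,0,0],[0,0,0,0,0],[0,0,0,0,0],[0,0,0,0,0],[0,0,0,0,0],[0,0,0,-1,0],[0,0,0,-2,0],[0,0,0,-3,0],[0,0,0,-3,0],[0,0,0,-3,0],[0,0,0,0,0]]'; python3 -m inch '[[0.22,0,3,0,0.12],[0.22,0,3,0,0.08],[0.22,0,3,0,0],[0.22,0,3,0,0],[0.22,0,3,0,0],[0.22,0,3,0,0],[0.22,0,0,0,0]]'; python3 - <<'E'
from b import *
im,d=look('top11.png');st()
P=pts('top',d);Z=P[...,2]
m=np.zeros(Z.shape,bool);m[190:265,170:280]=1
print('on rack',rect(m&(Z>36)&(Z<60),'top',47,60))
go(593,-129-30*np.tan(np.radians(8.5)),250,-8.5)
E
```

```text
t: 42.45
eef_pos: [414.8, 301.6, 207.0]
tcp_rot: [-3.141, -0.001, 0.055]
contact_force: [0.7, -0.3, -1.6]
finger_gap: 48.4
t: 43.55
eef_pos: [416.4, 302.6, 332.8]
tcp_rot: [-3.137, -0.01, 0.055]
contact_force: [-0.2, 0.3, 0.5]
finger_gap: 85.1
t: 44.25
eef_pos: [395.8, 120.8, 325.9]
tcp_rot: [3.14, 0.001, -0.149]
contact_force: [-0.1, -0.2, -0.7]
finger_gap: 66.4
board [(593.3, -47.9, 306, 178, 80.2, [327.0, 164.0])]
handle [(546.8, -179.1, 60, 13, -9.4, [379.0, 173.0]), (562.2, -128.3, 112, 49, -8.5, [360.0, 169.0])]
radio dark []
radio body []
{'t': 44.3, 'q': [0.129, -0.164, 2.159, 0.0, 1.147, 1.848], 'eef_pos': [396.264, 121.866, 326.23], 'tcp_rot': [-3.142, 0.001, -0.148], 'contact_force': [0.104, -0.422, 0.321], 'finger_gap': 66.479}
on rack [(394.2, 299.4, 149, 51, 3.2, [200.0, 235.0])]
roll -0.000  then dx 23.23 dy 22.35 dz 7.62 cm (final yaw -8.5)
```

```bash
python3 -m inch '[[0.22,2,2,0,0],[0.22,2,2,0,0],[0.22,2,2,0,0],[0.22,2,2,0,0],[0.22,2,2,0,0],[0.22,2,2,0,0],[0.22,2,2,0,0],[0.22,2,2,0,0],[0.22,2,2,0,0],[0.22,2,2,0,0],[0.22,2,2,0,0],[0.22,1.2,0.3,2,0],[0.22,0,0,3,0],[0.22,0,0,2,0],[0.22,0,0,0,0],[0.22,0,0,0,0]]' 80; python3 -c "
from m import *
go(593,-133.5,196,-8.5);st()"
```

```text
t: 45.9
eef_pos: [594.3, -130.4, 256.1]
tcp_rot: [-3.141, 0.001, -0.144]
contact_force: [0.4, -0.2, -0.1]
finger_gap: 66.6
roll 0.004  then dx -0.09 dy 0.33 dz 6.01 cm (final yaw -8.5)
{'t': 45.9, 'q': [-0.331, 0.346, 1.754, 0.0, 1.043, 1.384], 'eef_pos': [594.346, -130.406, 256.143], 'tcp_rot': [-3.141, 0.001, -0.144], 'contact_force': [0.364, -0.25, -0.11], 'finger_gap': 66.57}
```

```bash
python3 -m inch '[[0.22,0,0.33,1.5,0],[0.22,0,0,1.5,0],[0.22,0,0,1.5,0],[0.22,0,0,1.2,0],[0.22,0,0,0.5,0],[0.22,0,0,0,0],[1,0,0,0,0],[1,0,0,0,0],[1,0,0,0,0],[1,0,0,0,0],[1,0,0,0,0],[1,0,0,0,0]]' 80; python3 -m inch '[[1,0,0,-1.5,0],[1,0,0,-2,0],[1,0,0,-2,0],[1,0,0,-2,0],[1,0,0,0,0],[1,0,0,0,0]]'; python3 - <<'E'
from m import *
im,d=snap('side','s12.png')
cv2.imwrite('pics/s12c.png',cv2.resize(im[120:280,170:330],None,fx=3.5,fy=3.5))
st()
E
```

```text
t: 47.1
eef_pos: [594.2, -134.8, 195.6]
tcp_rot: [3.141, -0.002, -0.145]
contact_force: [1.6, -1.1, 3.6]
finger_gap: 48.3
t: 47.7
eef_pos: [593.3, -134.5, 269.8]
tcp_rot: [3.142, 0.0, -0.145]
contact_force: [0.3, -0.1, -2.6]
finger_gap: 48.1
{'t': 47.75, 'q': [-0.338, 0.328, 1.75, 0.0, 1.065, 1.378], 'eef_pos': [592.879, -134.295, 268.717], 'tcp_rot': [-3.141, 0.002, -0.145], 'contact_force': [-0.259, -0.042, -2.067], 'finger_gap': 48.199}
```

View pics/s12c.png

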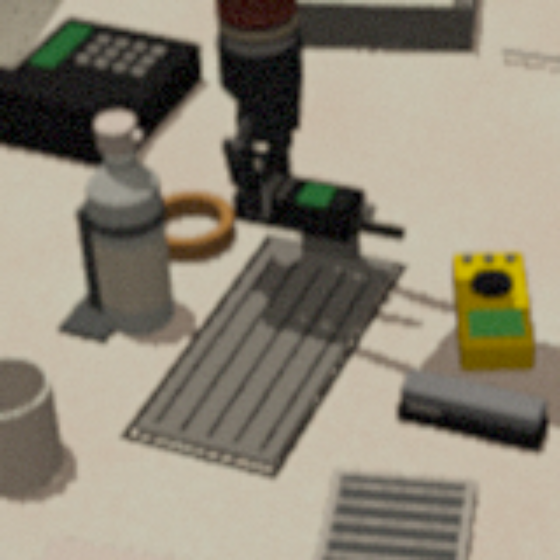

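The radio is held level, clear of the handle. Carrying it to the rack's near slot.

```bash
python3 -m inch '[[1,0,0,0,-0.1],[1,0,0,0,-0.1],[1,-0.8,-2,0,0],[1,-0.8,-2,0,0],[1,-0.8,-2,0,0],[1,-0.8,-2,0,0],[1,-0.8,-2,0,0],[1,-0.8,-2,0,0],[1,-0.8,-2,0,0],[1,-0.8,-2,0,0],[1,-0.8,-2,0,0],[1,-0.8,-2,0,0],[1,-0.8,-2,0,0],[1,-0.8,-2,0,0],[1,-0.8,-2,0,0],[1,-0.8,-2,0,0],[1,-0.8,-2,0,0],[1,-0.8,-2,0,0],[1,0,0,0,0],[1,0,0,0,0]]'; python3 - <<'E'
from m import *
go(446,192,203.5,3.2);st()
E
```

```text
t: 49.75
eef_pos: [447.6, 178.4, 269.4]
tcp_rot: [3.141, 0.0, 0.057]
contact_force: [-0.2, -0.0, -2.8]
finger_gap: 48.3
roll 0.001  then dx -0.08 dy -1.36 dz 6.59 cm (final yaw 3.2)
{'t': 49.75, 'q': [0.234, 0.079, 2.049, -0.001, 1.014, 1.748], 'eef_pos': [447.55, 178.432, 269.427], 'tcp_rot': [3.141, 0.0, 0.057], 'contact_force': [-0.202, -0.044, -2.782], 'finger_gap': 48.262}
```

```bash
python3 -m inch '[[1,-0.1,-1.3,0,0],[1,0,0,2,0],[1,0,0,2,0],[1,0,0,1.3,0],[1,0,0,0.5,0],[1,0,0,0.5,0],[1,0,0,0.2,0],[1,0,0,0,0]]'; python3 -m inch '[[0,0,0,0,0],[0,0,0,0,0],[0,0,0,0,0],[0,0,0,0,0],[0,0,0,0,0],[0,0,0,-1,0],[0,0,0,-2,0],[0,0,0,-3,0],[0,0,0,-3,0],[0,0,0,-3,0],[0,0,0,0,0]]'; python3 -m inch '[[0,0,3,-2,0],[0,0,3,-2,0],[0,0,3,0,0],[0,0,3,0,0],[0,0,3,0,0],[0,0,3,0,0],[0,0,3,0,0],[0,0,3,0,0],[0,0,3,0,0],[0,0,3,0,0],[0,0,3,0,0],[0,0,3,0,0],[0,0,3,0,0],[0,0,3,0,0],[0,0,0,0,0]]'; python3 - <<'E'
from b import *
im,d=look('top13.png');st()
P=pts('top',d);Z=P[...,2]
m=np.zeros(Z.shape,bool);m[190:275,170:285]=1
print('on rack',rect(m&(Z>36)&(Z<60),'top',47,60),rect(m&(im.max(2)<60)&(Z>25),'top',40,60))
cv2.imwrite('pics/t13.png',cv2.resize(im[70:270,110:460],None,fx=2.2,fy=2.2))
E
```

```text
t: 50.55
eef_pos: [446.8, 190.9, 205.0]
tcp_rot: [-3.141, -0.001, 0.055]
contact_force: [0.5, -0.8, -2.5]
finger_gap: 48.2
t: 51.65
eef_pos: [448.7, 191.5, 330.6]
tcp_rot: [-3.139, -0.011, 0.055]
contact_force: [0.3, 0.1, 0.3]
finger_gap: 85.4
t: 53.15
eef_pos: [469.4, -231.3, 364.5]
tcp_rot: [3.14, 0.0, 0.051]
contact_force: [0.8, 0.3, -0.1]
finger_gap: 85.6
board [(593.5, -48.6, 305, 178, 79.6, [327.0, 163.0])]
handle [(546.5, -178.8, 60, 13, -9.8, [379.0, 173.0])]
radio dark [(450.9, -408.5, 243, 149, -29.4, [472.0, 203.0]), (448.0, -297.3, 268, 152, -1.6, [419.0, 218.0])]
radio body []
{'t': 53.2, 'q': [-0.59, 0.038, 1.892, 0.0, 1.213, 0.929], 'eef_pos': [469.237, -229.777, 364.199], 'tcp_rot': [-3.141, 0.001, 0.052], 'contact_force': [1.656, 0.118, -0.356], 'finger_gap': 85.598}
on rack [(399.5, 299.8, 139, 51, 3.3, [200.0, 235.0]), (394.2, 187.8, 160, 50, 3.1, [242.0, 235.0]), (505.6, 341.6, 78, 24, 88.2, [187.0, 195.0])] [(388.7, 300.1, 160, 52, 3.2, [200.0, 236.0]), (394.0, 187.6, 161, 51, 3.1, [242.0, 233.0])]
```

View pics/t13.png

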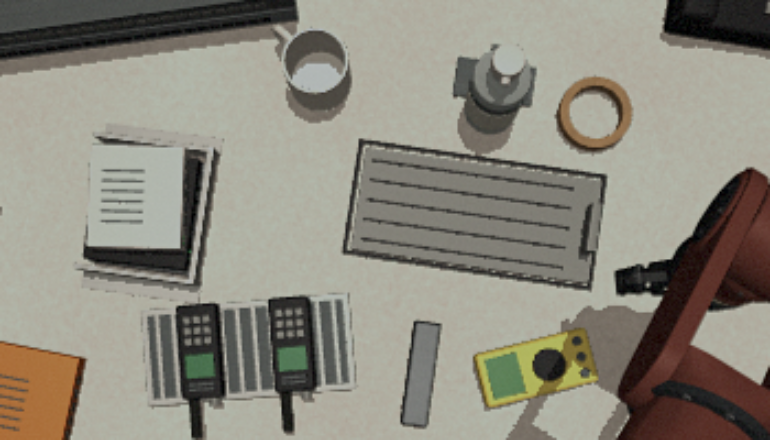

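Both radios lie flat on the rack, apart from each other. The board is in its outline, the stack is standing and the bystanders haven't moved. Handing in.

```bash
python3 -c "
from m import *
st();print(env.hand_in())"
```

```text
{'t': 53.2, 'q': [-0.59, 0.038, 1.892, 0.0, 1.213, 0.929], 'eef_pos': [469.237, -229.777, 364.199], 'tcp_rot': [-3.141, 0.001, 0.052], 'contact_force': [1.656, 0.118, -0.356], 'finger_gap': 85.598}
the job is handed in; nothing more can be done
None
```

The job is done and handed in at 53 s, in the order you asked. There were two radios, no third.

**What I did:** I dragged the board out by its handle and set it in the outline, with the stack left standing. I laid both radios on it and pressed the cap down 8 mm. It stopped at 14 N and was back up at z 215.7 afterwards. Then I moved both radios onto the rack.

**Last checks:**
- **Radios:** both lie flat on the rack, about 112 mm apart, each roughly centred across it. Their antennas overhang the edge nearest the robot.
- **Board:** it lies inside the outline at the right angle, about 3 mm off centre.
- **Other things:** the stack and the bystanders look unmoved in the last picture. I did not measure them again.

**What disagreed:**
- One radio was found about 36 mm from where I set it on the board, most likely the announced knock. It stayed fully on the board, and I gripped it off-centre to clear the handle.
- The camera and the arm readings differed by about 5 mm in x when I placed the radios. I allowed for that on the rack.
- My colour-mask rectangle for the whole board also took in the painted outline. I judged the board's position from its handle and the picture instead.

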